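Seat a round tube in the V-blocks of a welding fixture

TASK

Take the long round steel tube from the stock rack and lay it in the V-blocks of the welding fixture with its front end still short of the spring leaf. Then slide it along the V under the leaf until its end is pressed gently but definitely against the plate of the back stop, so that it rests on both flanks and the stop, and let go. The stop is a gauge, so do not ram it, and leave the other pieces and the tools where they are.

Things in the scene. Friction and masses are not known exactly. Their poses are not given: they have to be found in the camera images.
- tube_center (a point): centre of the long round steel tube to be fitted: 30 mm outside diameter, 180 mm long, about 0.34 kg, lying level, its own x axis along it (both ends alike). It starts in one of the three lanes of the rack, its axis 33 mm above the table; fingers have room beside its middle.
- fixture: welding fixture fixed to the table, dark steel base 256 x 80 x 12 mm (fixture x -106 to 150 mm) with two V-blocks in line and a back stop at the far end. Origin: on the table, under the V's axis. x axis: level along the V, towards the stop; z up. A tube in the V has its axis 45 mm high. The end for pushing is at -x; a seated tube's rear end stands 5 to 24 mm out of V-block 1.
- flank_left: left (+y) flanks of both V-blocks, bright steel, part of the fixture, same origin and axes. The V is 90 degrees, open to the top, flank tops 41 mm high, blocks 70 mm wide. V-block 1 spans x -72 to -52 mm, V-block 2 spans x 20 to 84 mm; between them only the 12 mm base plate lies, so fingers can straddle the tube there.
- flank_right: right (-y) flanks of both V-blocks, mirror image of the left ones, same origin and axes. A tube can be laid straight down into the V with its centre at fixture x about -33 mm; with its centre beyond -25 mm the leaf would be in the way.
- stop: back stop: a rigid post whose front face is at fixture x 112 mm (origin: on the table, foot of that face), carrying in front, on a locked screw, a steel plate 30 wide, 26 high, 6 mm thick that the tube's end must meet. The plate is set anew for each job and not measured: its face (centre: stop_face) lies somewhere at fixture x 84 to 103 mm, so feel for it. It is a gauge: never over 25 N on it.
- leaf: spring leaf, bent steel strip 22 mm wide over the far end of the V. Origin: its pivot, fixture x 126 mm, 64 mm high. Its lead-in slopes down from its tip (x 65 mm) to its bend (x 82 mm), 2.5 mm below a seated tube's top. It lifts as the tube's end passes x 76 to 82 mm (a hump of about 10 N to push over), then presses the tube down with about 3.5 N (a steady drag of about 6 N).
- rack: grey stock rack fixed to the table, 110 x 215 mm, three lanes along its x axis, at y -75, 0 and +75 mm; tubes lie on two cross bars 18 mm high at x -43 and +43 mm (bars 18 mm wide, lane pegs up to 30 mm high); between the bars the floor is 8 mm high. Origin: centre of its underside.
- short_tube_center (a point): centre of the short round tube, 30 mm diameter, 120 mm long, in another lane; leave it
- square_tube_center (a point): centre of the square tube, 30 x 30 x 180 mm, in another lane; leave it
- magnet_a: flat arrow-shaped welding magnet, 90 mm wide, 18 mm high, loose on the table near the robot; leave it
- magnet_b: the same kind of magnet at the far side of the table; leave it
- marker: marker pen 125 mm long lying at the far side; leave it
- work_lamp: upright work lamp 148 mm high, far right; leave it
- wire_brush: wire brush 220 mm long, at the right; leave it
- chip_hammer: hammer lying at the left; leave it
Not all that is in view belongs to the job. Leave any green or purple look-alike of the part that bears tube_center alone.

How it is judged (in metres and radians):
On the way, in this order (a step that is already met when the one before it is completed fails the run):
1. the long round tube lies in the V on both flanks, its end still short of the stop plate (distance between tube_center and stop_face above 0.092 m and x of tube_center in the frame of fixture above -0.06 m and z of tube_center in the frame of fixture below 0.048 m and angle between the x axis of tube_center and the x axis of fixture, either way round below 0.05 rad and contact force between tube and flank_left above 0.3 N and contact force between tube and flank_right above 0.3 N), for 0.1 s.
2. the tube is pressed against the stop plate with more than 3 N for 0.2 s, resting on both flanks (contact force between tube and stop above 3 N and contact force between tube and flank_left above 0.3 N and contact force between tube and flank_right above 0.3 N), for 0.2 s.
At the end, for the whole second after the job is handed in: The long round tube rests in the V on both flanks, straight within 0.03 rad and within 2 mm of the V's axis, its end within 1.5 mm of the stop plate, held down by the leaf, at rest and released (distance between tube_center and stop_face below 0.0915 m and y of tube_center in the frame of fixture between -0.002 and 0.002 m and z of tube_center in the frame of fixture between 0.043 and 0.047 m and angle between the x axis of tube_center and the x axis of fixture, either way round below 0.03 rad and contact force between tube and flank_left above 0.3 N and contact force between tube and flank_right above 0.3 N and contact force between tube and leaf above 0.5 N and linear speed of tube below 0.01 m/s); the robot touches nothing.
It fails at once if the tube is driven against the back stop with more than 25 N (contact force between tube and stop above 25 N).
It fails at once if another piece of stock is moved more than 30 mm (distance of any of short_tube_center, square_tube_center from where it was at the start of the episode above 0.03 m).
It fails at once if a tool on the table is moved more than 30 mm (distance of any of magnet_a, magnet_b, marker, work_lamp, wire_brush, chip_hammer from where it was at the start of the episode above 0.03 m).
It also fails if it takes over 64 s, if anything falls off the work surface, if the arm or the gripper's body presses on something with over 40 N, if the wrist force passes 120 N, or if a joint passes its speed limit or range.

ROBOT

A 7-joint arm with a two-finger parallel gripper is mounted at the origin on the work surface. World frame = base frame: x ahead of the robot, y to its left, z up, the work surface at z = 0. Lengths are in m, angles in degrees, forces in N, time in s.
With the tool pointing down it reaches from about 0.4 to 0.85 m from the base axis. Payload 10.4 kg.
Tool frame: the origin (TCP) lies where the fingers leave the gripper's body, on its centre line; the fingertips stand 73 mm ahead of it and the grasp point (between the pads) lies 54 mm ahead of it (ctrl.finger_overhang is the distance from the TCP to the fingertips, in m); z points along the fingers, x is the direction in which the jaws open and shut, and the axes are right-handed (so a half turn about z gives the same grasp; the last joint's range is limited). The gripper opens to 85 mm and grips with 20 to 120 N. Pads are 22 mm wide; open, the fingers measure 114 mm over their backs; the gripper's body (76 mm by 85 mm) begins 54 mm behind the grasp point. The pads swing forward as they close: fully open they stand 13 mm farther back than shut.
Start: joints at [-78.587, 19.034, -3.707, 83.658, 1.238, 77.344, -5.071], TCP at [0.137, 0.61, 0.304] pointing down, gripper open.
Joint ranges: [-148.97, 148.97], [-28.65, 121.19], [-84.17, 76.75], [9.2, 138.47], [-72.65, 252.65], [3.7, 117.97], [-149.18, 149.18]. Speed limits (degrees/s): [127.2, 127.2, 159.86, 159.86, 180, 180, 180].

INTERFACE

Orientations are given as a 3x3 rotation matrix whose columns are the frame's x, y, z axes.
In Python, from rig import ctrl gives the robot as it stands. The module is installed in compiled form; this text tells all that it offers.
- The arm moves only by the tool jog_arm, never from a script. Its argument "plan" is a list of rows, each a list of 3 entries, a list of its own where there are three numbers: the shift along the tool's x, y, z in cm, then the turn, a rotation vector about the tool's x, y, z in rad, then the closure, from -1 (fully open) to 1 (shut), so that 0 is half open. In form: [[[tx, ty, tz], [rx, ry, rz], jaw], ...]. A call has 1 to 20 rows; each row shifts and turns the commanded pose from where the row before left it, along the tool's axes as they then stand; what a row does not reach is not made up. A row lasts 1/12 s, in which the tool goes at most 41.7 mm and 7.16 degrees, less where a joint would pass 70% of its speed; a pose out of reach is approached as far as the arm can. A call with a gripper value outside its range is refused whole. The fingers move at their own pace and stop on an object; "force" is the grip in N (left out, the last holds). Time passes only in rows, so rows that do not move let the fingers close. It gives the time, the measured TCP pose, the force and the opening at its end, in the units of the state.
- ctrl.sense(): the state, without advancing time (a new reading comes with each control period).
- ctrl.camera(name): name is "scene" or "side" or "wrist"; returns (picture, depth): 400x640x3 uint8, blue, green, red; 400x640 float32, m along the optical axis (not along the pixel's ray), 0 where there is no reading.
- ctrl.get_calibration(name): a dict with "K" (3x3 intrinsics, pixels), "world_from_camera" (4x4, takes a point from camera to world coordinates). Camera axes: x right, y down, z forward; pixel columns grow to the right and rows downward; lengths in m; the calibration is good to about 2 mm. A picture is of the moment at which its call begins: read the wrist's pose just before it. get_calibration takes no time and is no camera call; for the wrist camera it gives the pose at the moment of the call.
- ctrl.close_job(): hands the job in, once; it reports no verdict.
The state is a dict: "clock": time; "q": joint angles; "dq": joint speeds; "tau": joint torques, N m; "eef_pos": TCP position; "eef_rot": TCP orientation; "force": force on the tool from outside, world axes, zero at the start; "ft_torque": the same for the moment, N m; "opening": opening from 0.0 (shut) to 1.0 (fully open).
Only numpy, scipy, OpenCV 4.12 (cv2) and the standard library are available. Lean on these libraries where they do the work, as an engineer would, in place of code of your own. Each camera call takes 0.05 s, during which the arm holds its last target.

## Working session

There is one attempt and no reset: what is moved stays moved. The work goes in short steps, Python scripts to look and compute and a tool call to move; the robot and the scene stay as the last step left them, time stands still between calls to the robot, and variables do not carry over. Pictures are saved under pics/ and viewed, and the job is handed in when it is done.

Besides the shell and the picture viewer there is one more tool, called after "Request:" by a JSON object that holds its "method" and its "body", one argument or row to a line. jog_arm: Moves the arm, as the interface text tells. Its arguments: {"type":"object","properties":{"plan":{"type":"array","items":{"type":"array"}},"force":{"type":"number"}},"required":["plan"]}

```bash
mkdir -p pics; python3 - <<'E'
from rig import ctrl
import cv2,numpy as np
s=ctrl.sense();print(s)
for n in ("scene","side","wrist"):
    c=ctrl.get_calibration(n);p,d=ctrl.camera(n)
    cv2.imwrite(f"pics/{n}0.png",p);np.savez(f"{n}0.npz",p=p,d=d,K=c["K"],T=c["world_from_camera"])
    print(n,c)
E
```

```text
{'clock': 0.0, 'q': array([-78.58689212,  19.07360357,  -3.70840175,  83.70713844,
         1.23895124,  77.3448569 ,  -5.07197625]), 'dq': array([-0.03798793, -0.04204195,  0.08183422,  0.00833617, -0.05377209,
       -0.0926025 , -0.05254198]), 'tau': array([ 3.89189936e-04, -6.25454092e+01,  4.94465546e-02, -3.91611564e+01,
        1.62970321e-02,  9.93910013e-03, -2.00865986e-05]), 'eef_pos': array([0.1374203 , 0.60941171, 0.30308874]), 'eef_rot': array([[ 2.19956199e-01,  9.75509718e-01, -2.44327231e-04],
       [ 9.75508606e-01, -2.19956318e-01, -1.47539661e-03],
       [-1.49300505e-03,  8.61793140e-05, -9.99998882e-01]]), 'force': array([-0.20582873, -0.00847822,  0.63612876]), 'ft_torque': array([-0.01060211,  0.00504493,  0.00760386]), 'opening': 0.9995105131898084}
scene {'K': array([[404.14709748,   0.        , 318.5734693 ],
       [  0.        , 404.14709748, 195.31165086],
       [  0.        ,   0.        ,   1.        ]]), 'world_from_camera': array([[-0.41456351,  0.57275703, -0.70716793,  1.41732356],
       [ 0.90974145,  0.28008058, -0.30647246,  0.37602248],
   
[... 287 characters left out ...]
'world_from_camera': array([[ 0.99474679, -0.06571429,  0.07848862,  0.44809361],
       [-0.10195219, -0.56711145,  0.81730677, -0.93227713],
       [-0.00919694, -0.82101537, -0.57083201,  0.73346933],
       [ 0.        ,  0.        ,  0.        ,  1.        ]])}
wrist {'K': array([[358.6307187 ,   0.        , 321.84133231],
       [  0.        , 358.6307187 , 196.25392092],
       [  0.        ,   0.        ,   1.        ]]), 'world_from_camera': array([[ 0.22022141,  0.94167084,  0.25447702,  0.07381566],
       [ 0.97544922, -0.21228433, -0.05860188,  0.62428261],
       [-0.0011622 ,  0.2611348 , -0.96530165,  0.37280761],
       [ 0.        ,  0.        ,  0.        ,  1.        ]])}
```

View pics/scene0.png

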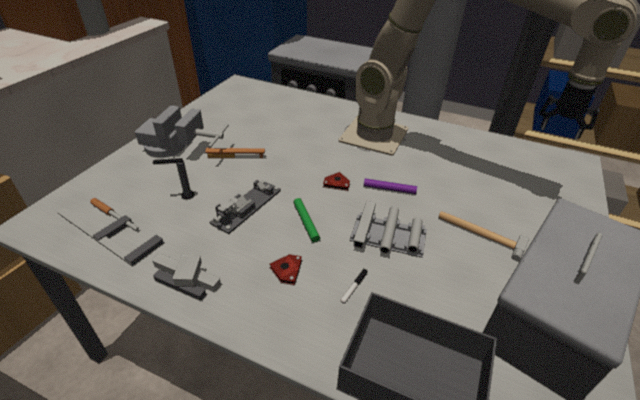

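View pics/side0.png

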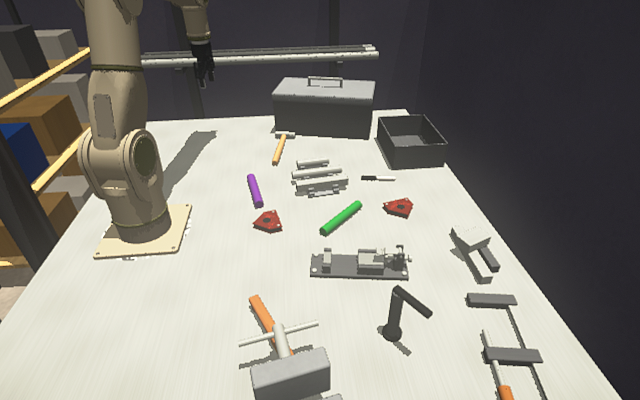

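View pics/wrist0.png

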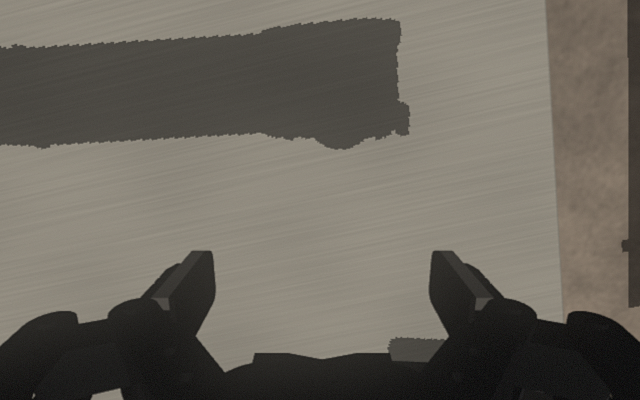

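```bash
cat > h.py <<'E'
import numpy as np,cv2
def load(n):
    z=np.load(n+".npz");return z["p"],z["d"],z["K"],z["T"]
def cloud(d,K,T):
    v,u=np.mgrid[:d.shape[0],:d.shape[1]]
    P=np.stack([(u-K[0,2])/K[0,0]*d,(v-K[1,2])/K[1,1]*d,d],-1)
    return P@T[:3,:3].T+T[:3,3]
E
python3 - <<'E'
from h import *
p,d,K,T=load("scene0")
a=p[170:260,190:450];cv2.imwrite("pics/c1.png",cv2.resize(a,None,fx=3,fy=3,interpolation=cv2.INTER_CUBIC))
p2,d2,K2,T2=load("side0")
a=p2[150:290,230:430];cv2.imwrite("pics/c2.png",cv2.resize(a,None,fx=4,fy=4,interpolation=cv2.INTER_CUBIC))
for (p_,d_,K_,T_,pts) in ((p,d,K,T,[(330,180),(390,238),(245,205),(283,186),(217,222)]),(p2,d2,K2,T2,[(322,180),(360,262),(312,276),(408,276)])):
    C=cloud(d_,K_,T_)
    for u,v in pts: print(u,v,C[v,u].round(3))
E
```

```text
330 180 [ 0.38  -0.032  0.018]
390 238 [0.589 0.242 0.046]
245 205 [ 0.639 -0.21   0.038]
283 186 [ 0.463 -0.173  0.001]
217 222 [ 0.745 -0.239  0.043]
322 180 [0.551 0.14  0.051]
360 262 [ 0.61  -0.246  0.039]
312 276 [ 0.485 -0.246  0.002]
408 276 [ 0.728 -0.285  0.015]
```

View pics/c1.png

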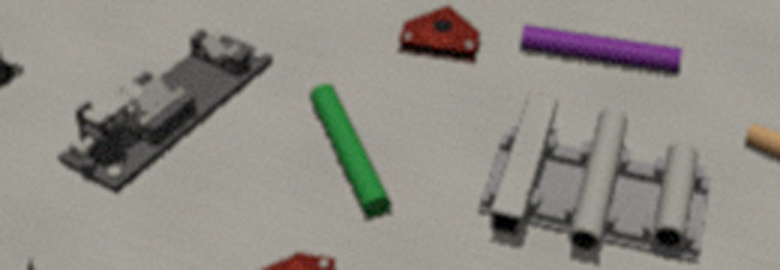

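View pics/c2.png

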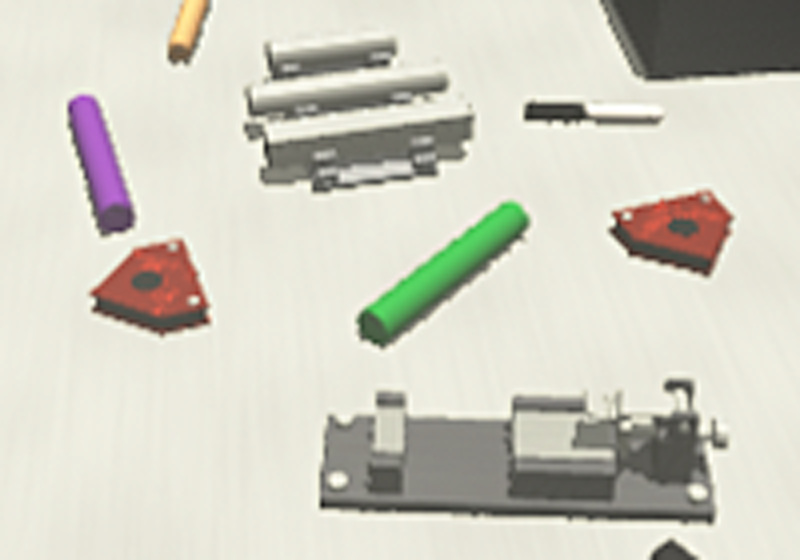

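```bash
python3 - <<'E'
from h import *
for n in ("scene0","side0"):
    p,d,K,T=load(n);C=cloud(d,K,T).reshape(-1,3);ok=d.reshape(-1)>0;C=C[ok]
    t=C[(abs(C[:,0]-.55)<.1)&(abs(C[:,1]-.0)<.1)&(C[:,2]<.01)];print(n,"table z",np.median(t[:,2]))
    m=(C[:,0]>.44)&(C[:,0]<.70)&(C[:,1]>.08)&(C[:,1]<.32)&(C[:,2]>.038);R=C[m]
    pl=np.zeros((520,520,3),np.uint8)
    mm=(C[:,2]>.006)&(C[:,2]<.14)
    for x,y,z in C[mm]:
        u=int((.0+.35-y)*750);v=int((.85-x)*1000)
        if 0<=u<520 and 0<=v<520: pl[v,u]=(255,255,255) if z>.05 else (0,255,255) if z>.038 else (0,255,0) if z>.025 else (0,0,255) if z>.014 else (255,0,0)
    cv2.imwrite(f"pics/top_{n}.png",pl)
    # cluster in rack
    lab=cv2.dilate
    im=np.zeros((300,300),np.uint8)
    iu=((R[:,0]-.42)*1000).astype(int);iv=((R[:,1]-.05)*1000).astype(int)
    im[iv,iu]=255;im=cv2.morphologyEx(im,cv2.MORPH_CLOSE,np.ones((7,7)))
    k,l,s,c=cv2.connectedComponentsWithStats(im)
    for i in range(1,k):
        if s[i,4]<150: continue
        q=R[l[iv,iu]==i];a=cv2.minAreaRect(q[:,:2].astype(np.float32))
        print(i,len(q),q.mean(0).round(4),"zmax",q[:,2].max().round(4),[np.round(x,4) for x in a])
    B=C[(C[:,0]>.42)&(C[:,0]<.78)&(C[:,1]>-.32)&(C[:,1]<-.12)&(C[:,2]>.007)&(C[:,2]<.06)]
    print("fixt",B.min(0),B.max(0),[np.round(x,4) for x in cv2.minAreaRect(B[(B[:,2]<.018)][:,:2].astype(np.float32))])
E
```

```text
scene0 table z 0.0010869860424269073
1 442 [0.5617 0.1552 0.0484] zmax 0.0558 [array([0.5512, 0.1532]), array([0.1854, 0.0308]), np.float64(7.3969)]
5 422 [0.5481 0.2288 0.0462] zmax 0.0533 [array([0.5413, 0.2275]), array([0.1834, 0.0289]), np.float64(8.0844)]
6 297 [0.5362 0.3016 0.0459] zmax 0.0521 [array([0.5349, 0.3019]), array([0.1239, 0.0286]), np.float64(7.6572)]
fixt [ 0.48065461 -0.28334917  0.00702443] [ 0.74590458 -0.13684199  0.05909588] [array([ 0.6115, -0.2079]), array([0.1468, 0.2608]), np.float64(88.9762)]
side0 table z 0.0005674610928539936
1 360 [0.5505 0.1462 0.0466] zmax 0.0522 [array([0.5521, 0.1505]), array([0.1806, 0.0339]), np.float64(7.2787)]
4 209 [0.5267 0.2167 0.0448] zmax 0.0511 [array([0.5264, 0.2184]), array([0.1506, 0.023 ]), np.float64(7.6521)]
6 32 [0.617  0.2285 0.0449] zmax 0.0509 [array([0.6176, 0.2288]), array([0.028 , 0.0153]), np.float64(35.8632)]
18 130 [0.5251 0.2923 0.0447] zmax 0.0511 [array([0.5267, 0.2935]), array([0.1087, 0.0217]), np.float64(7.6978)]
fixt [ 0.47998127 -0.28646222  0.00700505] [ 0.74376848 -0.16856942  0.05999809] [array([ 0.6108, -0.2274]), array([0.084 , 0.2559]), np.float64(81.051)]
```

View pics/top_scene0.png

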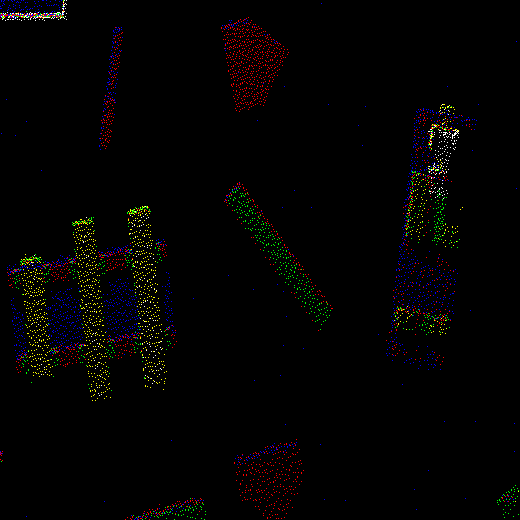

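View pics/top_side0.png

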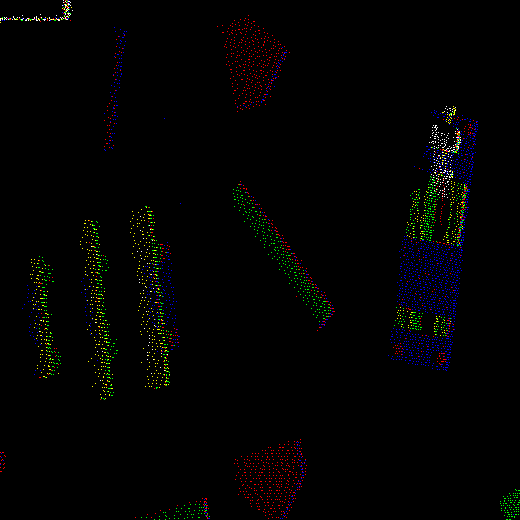

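```bash
cat >> h.py <<'E'
from scipy.spatial.transform import Rotation as Ro
def Rdown(jaw_deg):
    a=np.radians(jaw_deg);x=np.array([np.cos(a),np.sin(a),0]);z=np.array([0,0,-1.]);return np.stack([x,np.cross(z,x),z],1)
def need(pos,R,s,n=None):
    r=s["eef_rot"];t=r.T@(np.array(pos)-s["eef_pos"])*100
    rv=Ro.from_matrix(r.T@R).as_rotvec()
    print("shift(cm, present tool axes)",t.round(3),"rot",rv.round(4),"shift after rot",(R.T@(np.array(pos)-s["eef_pos"])*100).round(3))
    return t,rv
E
python3 - <<'E'
from h import *
from rig import ctrl
need([.53,.225,.28],Rdown(97.6),ctrl.sense())
E
```

```text
shift(cm, present tool axes) [-28.87   46.75    2.365] rot [-1.000e-04  1.100e-03 -3.544e-01] shift after rot [-43.302  33.824   2.33 ]
```

Request:
{"method": "jog_arm", "body": {
  "plan": [
    [[-1.6,2.6,0.13],[0,0,0],-1],
    [[-1.6,2.6,0.13],[0,0,0],-1],
    [[-1.6,2.6,0.13],[0,0,0],-1],
    [[-1.6,2.6,0.13],[0,0,0],-1],
    [[-1.6,2.6,0.13],[0,0,0],-1],
    [[-1.6,2.6,0.13],[0,0,0],-1],
    [[-1.6,2.6,0.13],[0,0,0],-1],
    [[-1.6,2.6,0.13],[0,0,0],-1],
    [[-1.6,2.6,0.13],[0,0,0],-1],
    [[-1.6,2.6,0.13],[0,0,0],-1],
    [[-1.6,2.6,0.13],[0,0,0],-1],
    [[-1.6,2.6,0.13],[0,0,0],-1],
    [[-1.6,2.6,0.13],[0,0,0],-1],
    [[-1.6,2.6,0.13],[0,0,0],-1],
    [[-1.6,2.6,0.13],[0,0,0],-1],
    [[-1.6,2.6,0.13],[0,0,0],-1],
    [[-1.6,2.6,0.13],[0,0,0],-1],
    [[-1.6,2.6,0.13],[0,0,0],-1]
  ]
}}

```text
clock: 1.65
eef_pos: [0.5314, 0.2246, 0.2803]
eef_rot: [[0.22, 0.976, -0.0], [0.976, -0.22, -0.0], [-0.0, -0.0, -1.0]]
force: [0.2, 0.7, 0.4]
opening: 0.996
```

Request:
{"method": "jog_arm", "body": {
  "plan": [
    [[0,0,0],[0,0,-0.0886],-1],
    [[0,0,0],[0,0,-0.0886],-1],
    [[0,0,0],[0,0,-0.0886],-1],
    [[0,0,0],[0,0,-0.0886],-1],
    [[0,0,0],[0,0,0],-1],
    [[0,0,0],[0,0,0],-1],
    [[0,0,0],[0,0,0],-1]
  ]
}}

```text
clock: 2.23
eef_pos: [0.5306, 0.2258, 0.2804]
eef_rot: [[-0.129, 0.992, -0.0], [0.992, 0.129, -0.0], [0.0, -0.0, -1.0]]
force: [-0.7, -0.1, -0.6]
opening: 0.996
```

```bash
python3 - <<'E'
from h import *
from rig import ctrl
s=ctrl.sense();need([.53,.225,.28],Rdown(97.6),s);print(s["clock"],s["eef_pos"],s["dq"].round(2),s["force"])
c=ctrl.get_calibration("wrist");p,d=ctrl.camera("wrist")
cv2.imwrite("pics/w1.png",p);np.savez("w1.npz",p=p,d=d,K=c["K"],T=c["world_from_camera"])
E
```

```text
shift(cm, present tool axes) [-0.07  -0.07   0.038] rot [-0.0002 -0.     -0.003 ] shift after rot [-0.07  -0.07   0.038]
2.2333 [0.53060658 0.22578255 0.28038357] [-0.07  0.05  0.11  0.04  0.05  0.05  0.5 ] [-0.69414073 -0.11117216 -0.60510662]
```

View pics/w1.png

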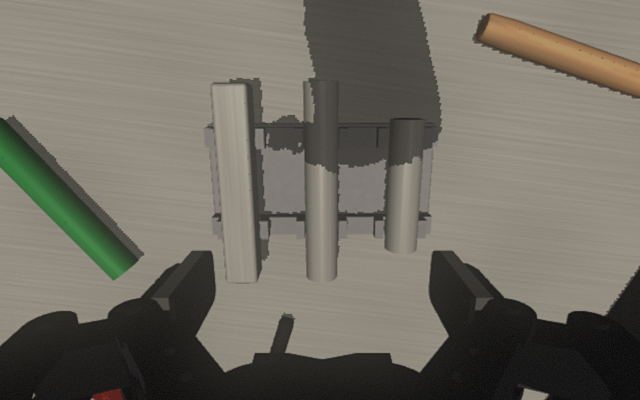

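```bash
python3 - <<'E'
from h import *
p,d,K,T=load("w1");C=cloud(d,K,T)
print("table",np.median(C[10:60,220:290,2]))
m=np.zeros(d.shape,bool);m[60:300,290:352]=1
Q=C[m&(C[...,2]>.040)&(C[...,2]<.06)]
r=cv2.minAreaRect(Q[:,:2].astype(np.float32));print(r,len(Q),"top z",np.percentile(Q[:,2],[50,95,99]))
# circle-fit: cylinder axis R=15 via least squares
from scipy.optimize import least_squares
def f(x):
    n=np.array([np.cos(x[2]),np.sin(x[2])]);e=(Q[:,:2]-[.54,.225])@[-n[1],n[0]]-x[0]
    return np.hypot(e,Q[:,2]-x[1])-.015
o=least_squares(f,[0,.033,.13],loss="soft_l1",f_scale=.002);print(o.x,np.degrees(o.x[2]),np.std(o.fun))
n=np.array([np.cos(o.x[2]),np.sin(o.x[2])]);t=(Q[:,:2]-[.54,.225])@n;print("ends",t.min(),t.max(),np.percentile(t,[1,99]))
c=np.array([.54,.225])+o.x[0]*np.array([-n[1],n[0]])+n*(t.min()+t.max())/2;print("centre",c)
E
```

```text
table -0.000334799717677442
((0.5410662889480591, 0.22619009017944336), (0.18055179715156555, 0.0271280650049448), 7.778538703918457) 5878 top z [0.04603877 0.04809047 0.04868067]
[0.00098018 0.03256719 0.13363408] 7.656668983097113 0.0005950587988108474
ends -0.08903447602931575 0.09150156878406217 [-0.08787572  0.08846815]
centre [0.54109195 0.2261358 ]
```

```bash
python3 - <<'E'
from h import *
from rig import ctrl
s=ctrl.sense();need([.541,.226,.089],Rdown(97.66),s)
E
```

```text
shift(cm, present tool axes) [-0.117  1.033 19.144] rot [-0.0001 -0.     -0.0035] shift after rot [-0.12   1.031 19.144]
```

Request:
{"method": "jog_arm", "body": {
  "plan": [
    [[-0.12,1.03,0],[0,0,-0.0035],-0.1],
    [[0,0,2],[0,0,0],-0.1],
    [[0,0,2],[0,0,0],-0.1],
    [[0,0,2],[0,0,0],-0.1],
    [[0,0,2],[0,0,0],-0.1],
    [[0,0,2],[0,0,0],-0.1],
    [[0,0,2],[0,0,0],-0.1],
    [[0,0,2],[0,0,0],-0.1],
    [[0,0,0],[0,0,0],-0.1],
    [[0,0,0],[0,0,0],-0.1]
  ],
  "force": 40
}}

```text
clock: 3.12
eef_pos: [0.5406, 0.2258, 0.1401]
eef_rot: [[-0.135, 0.991, -0.002], [0.991, 0.135, -0.001], [-0.001, -0.002, -1.0]]
force: [0.0, -0.6, -0.3]
opening: 0.546
```

```bash
python3 - <<'E'
from h import *
from rig import ctrl
s=ctrl.sense();need([.541,.226,.089],Rdown(97.66),s);print(s["opening"])
c=ctrl.get_calibration("wrist");p,d=ctrl.camera("wrist")
cv2.imwrite("pics/w2.png",p)
E
```

```text
shift(cm, present tool axes) [0.016 0.051 5.106] rot [-0.0018  0.0008  0.0013] shift after rot [0.012 0.042 5.106]
0.5455795251853265
```

View pics/w2.png

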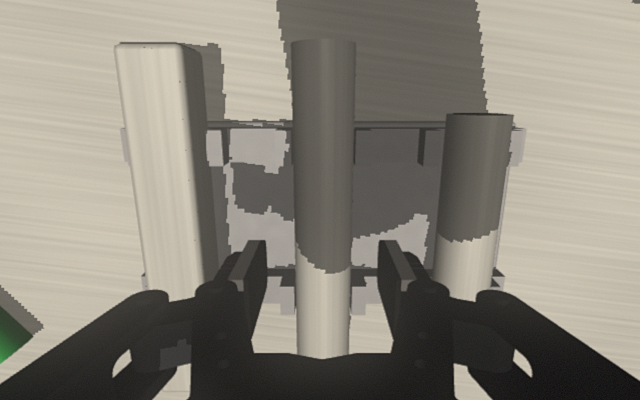

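Request:
{"method": "jog_arm", "body": {
  "plan": [
    [[0,0.04,1.3],[0,0,0],-0.1],
    [[0,0,1.3],[0,0,0],-0.1],
    [[0,0,1.3],[0,0,0],-0.1],
    [[0,0,1.2],[0,0,0],-0.1],
    [[0,0,0],[0,0,0],-0.1],
    [[0,0,0],[0,0,0],-0.1]
  ]
}}

```text
clock: 3.67
eef_pos: [0.5409, 0.2258, 0.0885]
eef_rot: [[-0.136, 0.991, -0.002], [0.991, 0.136, -0.001], [-0.001, -0.002, -1.0]]
force: [0.1, 0.2, 0.4]
opening: 0.55
```

Request:
{"method": "jog_arm", "body": {
  "plan": [
    [[0,0,0],[0,0,0],0.3],
    [[0,0,0],[0,0,0],0.5],
    [[0,0,0],[0,0,0],1],
    [[0,0,0],[0,0,0],1],
    [[0,0,0],[0,0,0],1],
    [[0,0,0],[0,0,0],1],
    [[0,0,0],[0,0,0],1]
  ],
  "force": 50
}}

```text
clock: 4.25
eef_pos: [0.5419, 0.2261, 0.0901]
eef_rot: [[-0.136, 0.991, 0.001], [0.991, 0.136, 0.001], [0.0, 0.001, -1.0]]
force: [-0.1, -0.6, 6.0]
opening: 0.328
```

Request:
{"method": "jog_arm", "body": {
  "plan": [
    [[0,0,-0.5],[0,0,0],1],
    [[0,0,-1],[0,0,0],1],
    [[0,0,-2],[0,0,0],1],
    [[0,0,-2],[0,0,0],1],
    [[0,0,-2],[0,0,0],1],
    [[0,0,-2],[0,0,0],1],
    [[0,0,-2],[0,0,0],1],
    [[0,0,-2],[0,0,0],1],
    [[0,0,-2],[0,0,0],1],
    [[0,0,0],[0,0,0],1],
    [[0,0,0],[0,0,0],1],
    [[0,0,0],[0,0,0],1]
  ]
}}

```text
clock: 5.25
eef_pos: [0.5408, 0.2259, 0.2435]
eef_rot: [[-0.136, 0.991, -0.001], [0.991, 0.136, -0.001], [-0.0, -0.001, -1.0]]
force: [-1.1, 0.6, -2.1]
opening: 0.337
```

```bash
python3 - <<'E'
from h import *
from rig import ctrl
s=ctrl.sense()
c=ctrl.get_calibration("wrist");p,d=ctrl.camera("wrist")
cv2.imwrite("pics/w3.png",p);np.savez("w3.npz",p=p,d=d,K=c["K"],T=c["world_from_camera"])
th=np.radians(-8.95);f=np.array([np.cos(th),np.sin(th)]);o=np.array([.6108,-.2274])-.022*f
print("origin",o)
need([*(o-.033*f-0.05*f),.25],Rdown(81.05),s);print(s["force"])
E
```

```text
origin [ 0.58906786 -0.22397741]
shift(cm, present tool axes) [-42.831  -9.28   -0.618] rot [-0.0014  0.0006  0.2925] shift after rot [-43.688   3.464  -0.648]
[-1.12375384  0.59428311 -2.10420428]
```

View pics/w3.png

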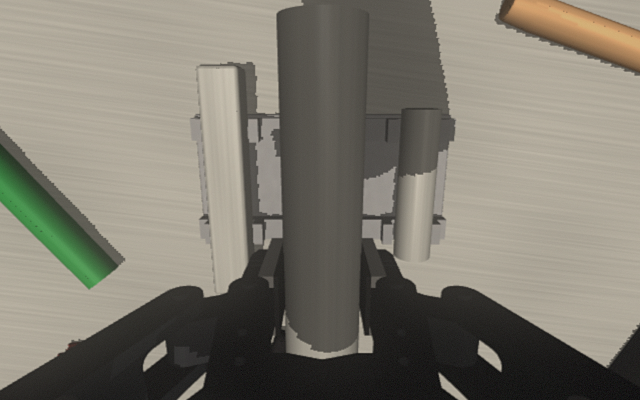

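Request:
{"method": "jog_arm", "body": {
  "plan": [
    [[-1.3,-0.3,0],[0,0,0],1],
    [[-2.7,-0.58,-0.04],[0,0,0],1],
    [[-2.7,-0.58,-0.04],[0,0,0],1],
    [[-2.7,-0.58,-0.04],[0,0,0],1],
    [[-2.7,-0.58,-0.04],[0,0,0],1],
    [[-2.7,-0.58,-0.04],[0,0,0],1],
    [[-2.7,-0.58,-0.04],[0,0,0],1],
    [[-2.7,-0.58,-0.04],[0,0,0],1],
    [[-2.7,-0.58,-0.04],[0,0,0],1],
    [[-2.7,-0.58,-0.04],[0,0,0],1],
    [[-2.7,-0.58,-0.04],[0,0,0],1],
    [[-2.7,-0.58,-0.04],[0,0,0],1],
    [[-2.7,-0.58,-0.04],[0,0,0],1],
    [[-2.7,-0.58,-0.04],[0,0,0],1],
    [[-2.7,-0.58,-0.04],[0,0,0],1],
    [[-2.5,-0.6,-0.04],[0,0,0],1],
    [[-1.3,-0.3,0],[0,0,0],1]
  ]
}}

```text
clock: 6.72
eef_pos: [0.5053, -0.2158, 0.2498]
eef_rot: [[-0.132, 0.991, -0.002], [0.991, 0.132, -0.001], [-0.001, -0.002, -1.0]]
force: [-0.4, -0.4, -2.5]
opening: 0.333
```

Request:
{"method": "jog_arm", "body": {
  "plan": [
    [[0,0,0],[0,0,0.0585],1],
    [[0,0,0],[0,0,0.0585],1],
    [[0,0,0],[0,0,0.0585],1],
    [[0,0,0],[0,0,0.0585],1],
    [[0,0,0],[0,0,0.0585],1],
    [[0,0,0],[0,0,0],1],
    [[0,0,0],[0,0,0],1],
    [[0,0,0],[0,0,0],1]
  ]
}}

```text
clock: 7.38
eef_pos: [0.5068, -0.2118, 0.25]
eef_rot: [[0.154, 0.988, -0.001], [0.988, -0.154, 0.0], [0.0, -0.001, -1.0]]
force: [-0.5, 0.9, -2.2]
opening: 0.331
```

```bash
python3 - <<'E'
from h import *
from rig import ctrl
s=ctrl.sense();print(s["clock"],s["eef_pos"],s["dq"].round(1))
c=ctrl.get_calibration("wrist");p,d=ctrl.camera("wrist")
cv2.imwrite("pics/w4.png",p);np.savez("w4.npz",p=p,d=d,K=c["K"],T=c["world_from_camera"],pos=s["eef_pos"],rot=s["eef_rot"])
E
```

```text
7.3833 [ 0.50684777 -0.21183858  0.2500471 ] [-0.1 -0.  -0.2 -0.4  0.  -0.  -0.5]
```

View pics/w4.png

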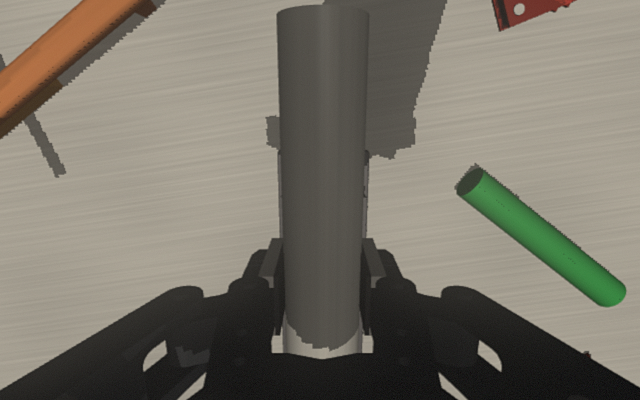

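Request:
{"method": "jog_arm", "body": {
  "plan": [
    [[2.0,0,-1],[0,0,0],1],
    [[2.5,-1,-1],[0,0,0],1],
    [[2.5,-1,-1],[0,0,0],1],
    [[2,-1,-1],[0,0,0],1],
    [[0,0,0],[0,0,0],1],
    [[0,0,0],[0,0,0],1],
    [[0,0,0],[0,0,0],1]
  ]
}}

```text
clock: 8.02
eef_pos: [0.4916, -0.1186, 0.2904]
eef_rot: [[0.155, 0.988, 0.0], [0.988, -0.155, -0.0], [-0.0, 0.0, -1.0]]
force: [0.0, -0.7, -3.6]
opening: 0.338
```

```bash
python3 - <<'E'
from h import *
from rig import ctrl
from scipy.optimize import least_squares
s=ctrl.sense();print(s["clock"],s["eef_pos"],s["dq"].round(1))
c=ctrl.get_calibration("wrist");p,d=ctrl.camera("wrist")
cv2.imwrite("pics/w5.png",p);np.savez("w5.npz",p=p,d=d,K=c["K"],T=c["world_from_camera"],pos=s["eef_pos"],rot=s["eef_rot"])
# tube in tool frame
for n in ("w4","w5"):
    z=np.load(n+".npz");C=cloud(z["d"],z["K"],z["T"]);Q=(C-z["pos"])@z["rot"]
    m=np.zeros(z["d"].shape,bool);m[5:235,278:370]=1;m&=(z["d"]<.25)&(z["d"]>.03);q=Q[m]
    q=q[(q[:,2]>.03)&(abs(q[:,0])<.02)]
    f=lambda x:np.hypot(q[:,0]-x[0]-x[1]*q[:,1],(q[:,2]-x[2]-x[3]*q[:,1]))-.015
    o=least_squares(f,[0,0,.055,0],loss="soft_l1",f_scale=.001);print(n,len(q),o.x.round(4),np.std(o.fun),"front end y",np.percentile(q[:,1],[99,99.9,100]))
E
```

```text
8.0167 [ 0.49156801 -0.11858587  0.29038724] [ 0.8  0.7  0.6 -0.2  0.1 -0.  -0.2]
w4 19600 [ 0.0002 -0.0026  0.0577  0.0004] 0.0005166725399801866 front end y [-0.02152159 -0.01901181 -0.01712194]
w5 19595 [ 0.0002 -0.0019  0.0577 -0.0001] 0.0005192966730761563 front end y [-0.02153037 -0.01921141 -0.01746714]
```

View pics/w5.png

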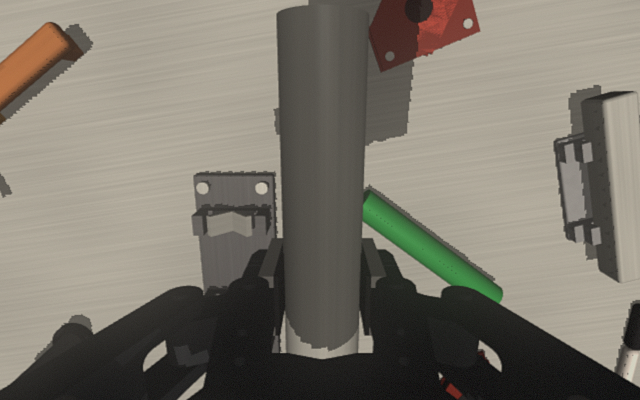

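```bash
python3 - <<'E'
from h import *
for n in ("w5","side0","scene0"):
    p,d,K,T=load(n);C=cloud(d,K,T)
    ok=(d>0)&(C[...,0]>.46)&(C[...,0]<.76)&(C[...,1]>-.30)&(C[...,1]<-.15)
    if n=="w5": ok[:, 276:]=0; ok[300:]=0
    th=np.radians(-8.95);f=np.array([np.cos(th),np.sin(th)]);l=np.array([-f[1],f[0]]);o=np.array([.58907,-.22398])
    P=C[ok];X=(P[:,:2]-o)@f*1e3;Y=(P[:,:2]-o)@l*1e3;Z=P[:,2]*1e3
    print(n,"base rear x",np.percentile(X[(Z>8)&(Z<15)],[0.5,1,2]),"front",np.percentile(X[(Z>8)&(Z<15)],[98,99,99.5]))
    for a in range(-105,150,15):
        b=(Z>9)&(Z<15)&(X>a)&(X<a+15)
        v=(Z>25)&(Z<45)&(X>a)&(X<a+15)
        print(a,"base y",b.sum(),(np.percentile(Y[b],[1,99]).round(1) if b.sum()>30 else ''),"V y",v.sum(),(np.percentile(Y[v],[1,99]).round(1) if v.sum()>20 else ''), 'zmed',np.median(Z[b]).round(1) if b.sum()>30 else '')
    v=(Z>30)&(Z<45)&(X<-20);print("V1 x",np.percentile(X[v],[1,5,95,99]).round(1))
    # flank fit for V1: z vs y
    for rng in ((-75,-49),(25,62)):
        v=(X>rng[0])&(X<rng[1])&(Z>22)&(Z<40)
        for sgn in (1,-1):
            q=v&(Y*sgn>4)&(Y*sgn<19)
            if q.sum()>20: 
                A=np.polyfit(Y[q],Z[q],1);print(rng,sgn,q.sum(),A.round(2),"z at")
E
```

```text
w5 base rear x [-105.44536996 -105.30216979 -104.59821583] front [17.21977328 19.79323384 20.40888062]
-105 base y 1001 [-38.6  39.6] V y 0  zmed 11.6
-90 base y 1058 [-38.5  39.7] V y 0  zmed 11.6
-75 base y 376 [-38.3  39.7] V y 953 [-34.3  35.1] zmed 11.8
-60 base y 107 [-28.5  40. ] V y 552 [-34.3  35.2] zmed 11.4
-45 base y 845 [-38.5  38.4] V y 0  zmed 11.7
-30 base y 751 [-38.7  29.6] V y 0  zmed 11.6
-15 base y 579 [-38.9   9.8] V y 0  zmed 11.6
0 base y 434 [-39.    2.7] V y 0  zmed 11.6
15 base y 155 [-39.5 -13. ] V y 8  zmed 11.8
30 base y 0  V y 0  zmed 
45 base y 0  V y 0  zmed 
60 base y 0  V y 0  zmed 
75 base y 0  V y 0  zmed 
90 base y 0  V y 0  zmed 
105 base y 0  V y 0  zmed 
120 base y 0  V y 0  zmed 
135 base y 0  V y 0  zmed 
V1 x [-72.  -71.6 -52.9 -52. ]
(-75, -49) 1 272 [ 0.88 23.81] z at
(-75, -49) -1 388 [-0.84 24.59] z at
side0 base rear x [-104.86882373 -104.41226904 -102.54997894] front [145.45660736 147.33319077 148.15549431]
-105 base y 97 [-39.1  36.6] V y 0  zmed 12.2
-90 base y 119 [-40.5  40.1] V y 0  zmed 12.2
-75 base y 32 [-41.6  37.5] V y 101 [
[... 1070 characters left out ...]
ed 
-60 base y 44 [-37.6  42.1] V y 64 [-32.5  37.4] zmed 12.5
-45 base y 61 [-36.1  42.5] V y 0  zmed 13.1
-30 base y 61 [-36.7  43. ] V y 0  zmed 13.0
-15 base y 58 [-36.1  41.8] V y 0  zmed 12.6
0 base y 17  V y 0  zmed 
15 base y 9  V y 55 [-34.1  37.5] zmed 
30 base y 8  V y 74 [-30.7  38. ] zmed 
45 base y 5  V y 57 [-32.9  37.4] zmed 
60 base y 8  V y 43 [-10.2  37.1] zmed 
75 base y 32 [-10.2  39.8] V y 34 [ 7.9 37.5] zmed 12.6
90 base y 39 [-4.  40.7] V y 15  zmed 12.6
105 base y 27  V y 10  zmed 
120 base y 26  V y 38 [-14.7  20.2] zmed 
135 base y 74 [-37.6  41.9] V y 11  zmed 12.9
V1 x [-72.7 -71.9 -52.3 -50.7]
(-75, -49) -1 25 [-0.43 30.36] z at
(25, 62) -1 37 [-0.73 27.34] z at
```

```bash
python3 - <<'E'
from h import *
from rig import ctrl
z=np.load("w5.npz");C=cloud(z["d"],z["K"],z["T"]);Q=(C-z["pos"])@z["rot"]
m=np.zeros(z["d"].shape,bool);m[0:235,278:370]=1;m&=(z["d"]<.25)&(z["d"]>.03);q=Q[m];q=q[(q[:,2]>.03)&(q[:,2]<.07)]
print("rear end tool y",np.percentile(q[:,1],[0,.1,.5,1]))
th=np.radians(-9.1);f=np.array([np.cos(th),np.sin(th)]);l=np.array([-f[1],f[0]]);o=np.array([.58907,-.22398])+.0004*l
s=ctrl.sense()
for x,zz in((-.036,.17),(-.036,.104)):
    t=o+x*f; print(t);need([*t,zz],Rdown(80.9+.13),s)
E
```

```text
rear end tool y [-0.09159288 -0.09125813 -0.0910245  -0.09074852]
[ 0.55358637 -0.21789134]
shift(cm, present tool axes) [-8.795  7.685 12.017] rot [-0.0004  0.0003 -0.0005] shift after rot [-8.802  7.676 12.017]
[ 0.55358637 -0.21789134]
shift(cm, present tool axes) [-8.793  7.688 18.617] rot [-0.0004  0.0003 -0.0005] shift after rot [-8.802  7.676 18.617]
```

Request:
{"method": "jog_arm", "body": {
  "plan": [
    [[-2.2,2,0],[0,0,0],1],
    [[-2.2,2,0],[0,0,0],1],
    [[-2.2,2,0],[0,0,0],1],
    [[-2.2,1.98,0],[0,0,0],1],
    [[0,0,2],[0,0,0],1],
    [[0,0,2.5],[0,0,0],1],
    [[0,0,2.5],[0,0,0],1],
    [[0,0,2.5],[0,0,0],1],
    [[0,0,2.5],[0,0,0],1],
    [[0,0,2],[0,0,0],1],
    [[0,0,1],[0,0,0],1],
    [[0,0,1],[0,0,0],1],
    [[0,0,0],[0,0,0],1],
    [[0,0,0],[0,0,0],1],
    [[0,0,0],[0,0,0],1]
  ]
}}

```text
clock: 9.32
eef_pos: [0.5574, -0.2179, 0.1316]
eef_rot: [[0.156, 0.988, 0.002], [0.988, -0.156, -0.0], [-0.0, 0.002, -1.0]]
force: [-0.0, 0.2, -2.4]
opening: 0.332
```

```bash
python3 - <<'E'
from h import *
from rig import ctrl
th=np.radians(-9.1);f=np.array([np.cos(th),np.sin(th)]);l=np.array([-f[1],f[0]]);o=np.array([.58907,-.22398])+.0004*l
s=ctrl.sense();print(s["force"],s["eef_pos"])
need([*(o-.033*f),.103],Rdown(80.9+.13),s)
p,d=ctrl.camera("side");cv2.imwrite("pics/s6.png",cv2.resize(p[150:310,260:460],None,fx=4,fy=4,interpolation=cv2.INTER_CUBIC))
p,d=ctrl.camera("wrist");cv2.imwrite("pics/w6.png",p)
E
```

```text
[-0.00681103  0.1665915  -2.43054635] [ 0.5574056  -0.21787949  0.13163825]
shift(cm, present tool axes) [-0.061 -0.082  2.864] rot [ 0.0018  0.0002 -0.    ] shift after rot [-0.061 -0.077  2.864]
```

View pics/s6.png

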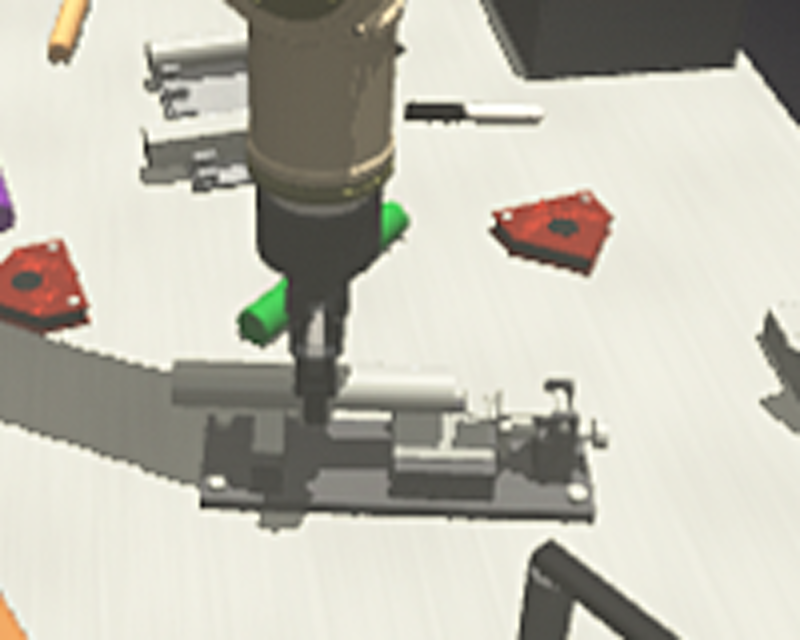

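View pics/w6.png

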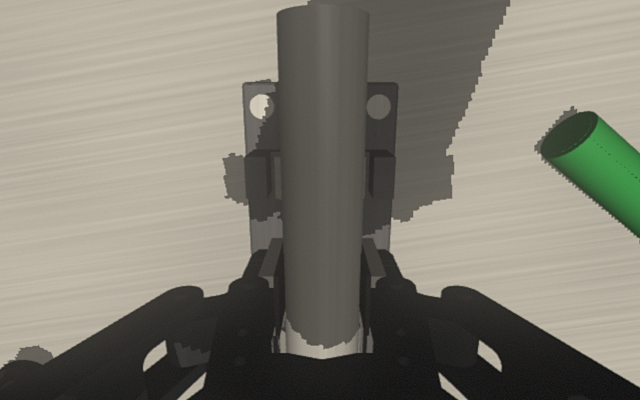

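Request:
{"method": "jog_arm", "body": {
  "plan": [
    [[-0.05,-0.06,0.8],[0,0,0],1],
    [[0,0,0.8],[0,0,0],1],
    [[0,0,0.5],[0,0,0],1],
    [[0,0,0.3],[0,0,0],1],
    [[0,0,0.2],[0,0,0],1],
    [[0,0,0.1],[0,0,0],1],
    [[0,0,0],[0,0,0],1],
    [[0,0,0],[0,0,0],1],
    [[0,0,0],[0,0,0],1]
  ]
}}

```text
clock: 10.17
eef_pos: [0.5563, -0.2178, 0.1037]
eef_rot: [[0.156, 0.988, 0.0], [0.988, -0.156, 0.0], [0.0, 0.0, -1.0]]
force: [-0.4, -0.5, -2.4]
opening: 0.334
```

```bash
python3 - <<'E'
from h import *
from rig import ctrl
th=np.radians(-9.1);f=np.array([np.cos(th),np.sin(th)]);l=np.array([-f[1],f[0]]);o=np.array([.58907,-.22398])+.0004*l
s=ctrl.sense();print(s["force"],s["ft_torque"],s["eef_pos"])
need([*(o-.033*f),.103],Rdown(80.9+.13),s)
E
```

```text
[-0.37614619 -0.45803363 -2.40033392] [-0.04252158 -0.01960987 -0.01155953] [ 0.5562846  -0.2177939   0.10369433]
shift(cm, present tool axes) [-0.052  0.035  0.069] rot [ 0.0004 -0.0001  0.0002] shift after rot [-0.052  0.035  0.069]
```

Request:
{"method": "jog_arm", "body": {
  "plan": [
    [[-0.05,0,0],[0,0,0],1],
    [[0,0,0.05],[0,0,0],1],
    [[0,0,0],[0,0,0],1],
    [[0,0,0.05],[0,0,0],1],
    [[0,0,0],[0,0,0],1],
    [[0,0,0],[0,0,0],1]
  ]
}}

```text
clock: 10.67
eef_pos: [0.5561, -0.2185, 0.1026]
eef_rot: [[0.156, 0.988, 0.0], [0.988, -0.156, -0.0], [-0.0, 0.0, -1.0]]
force: [0.4, -1.5, -2.7]
opening: 0.331
```

Request:
{"method": "jog_arm", "body": {
  "plan": [
    [[0,0,0.04],[0,0,0],1],
    [[0,0,0],[0,0,0],1],
    [[0,0,0],[0,0,0],1]
  ]
}}

```text
clock: 10.92
eef_pos: [0.5561, -0.2187, 0.1023]
eef_rot: [[0.156, 0.988, 0.0], [0.988, -0.156, -0.0], [-0.0, 0.001, -1.0]]
force: [0.1, -2.6, -0.0]
opening: 0.33
```

Request:
{"method": "jog_arm", "body": {
  "plan": [
    [[0,0,0.04],[0,0,0],1],
    [[0,0,0],[0,0,0],1],
    [[0,0,0],[0,0,0],1]
  ]
}}

```text
clock: 11.17
eef_pos: [0.5562, -0.2187, 0.1022]
eef_rot: [[0.156, 0.988, 0.001], [0.988, -0.156, -0.0], [-0.0, 0.001, -1.0]]
force: [-1.7, -2.2, 5.3]
opening: 0.336
```

Request:
{"method": "jog_arm", "body": {
  "plan": [
    [[0,0,0.04],[0,0,0],1],
    [[0,0,0],[0,0,0],1],
    [[0,0,0],[0,0,0],1]
  ]
}}

```text
clock: 11.42
eef_pos: [0.5562, -0.2187, 0.1021]
eef_rot: [[0.156, 0.988, 0.001], [0.988, -0.156, -0.0], [0.0, 0.001, -1.0]]
force: [-3.9, -2.0, 8.8]
opening: 0.331
```

Request:
{"method": "jog_arm", "body": {
  "plan": [
    [[0,0,0],[0,0,0],0],
    [[0,0,0],[0,0,0],-0.3],
    [[0,0,0],[0,0,0],-0.3],
    [[0,0,0],[0,0,0],-0.3],
    [[0,0,0],[0,0,0],-0.3],
    [[0,0,-1],[0,0,0],-0.3],
    [[0,0,-2],[0,0,0],-0.3],
    [[0,0,-2],[0,0,0],-0.3],
    [[0,0,-2],[0,0,0],-0.3],
    [[0,0,-2],[0,0,0],-0.3],
    [[0,0,0],[0,0,0],-0.3],
    [[0,0,0],[0,0,0],-0.3]
  ]
}}

```text
clock: 12.42
eef_pos: [0.5566, -0.2185, 0.1929]
eef_rot: [[0.156, 0.988, 0.003], [0.988, -0.156, -0.0], [0.0, 0.003, -1.0]]
force: [0.1, 0.4, -0.1]
opening: 0.649
```

```bash
cat > tube.py <<'E'
from h import *
from scipy.optimize import least_squares
th=np.radians(-9.1);f=np.array([np.cos(th),np.sin(th)]);l=np.array([-f[1],f[0]]);o=np.array([.58907,-.22398])+.0004*l
def tube(C,lo=.047,hi=.066,xr=(-.14,.06)):
    P=C.reshape(-1,3);X=(P[:,:2]-o)@f;Y=(P[:,:2]-o)@l;Z=P[:,2]
    m=(abs(Y)<.03)&(X>xr[0])&(X<xr[1])&(Z>lo)&(Z<hi);X,Y,Z=X[m],Y[m],Z[m]
    g=lambda x:np.hypot(Y-x[0]-x[1]*X,Z-x[2]-x[3]*X)-.015
    r=least_squares(g,[0,0,.045,0],loss="soft_l1",f_scale=.001)
    print(m.sum(),"y0,slope,z0,slope",r.x.round(4),"x ends",np.percentile(X,[0,.2,1,99,99.8,100]).round(4))
E
python3 - <<'E'
from tube import *
from rig import ctrl
s=ctrl.sense();print(s["clock"],s["force"],s["eef_pos"])
c=ctrl.get_calibration("wrist");p,d=ctrl.camera("wrist");cv2.imwrite("pics/w7.png",p);tube(cloud(d,c["K"],c["world_from_camera"]))
c=ctrl.get_calibration("side");p,d=ctrl.camera("side");tube(cloud(d,c["K"],c["world_from_camera"]))
cv2.imwrite("pics/s7.png",cv2.resize(p[220:300,290:430],None,fx=5,fy=5,interpolation=cv2.INTER_CUBIC))
E
```

```text
12.4167 [ 0.14429306  0.36086563 -0.07318814] [ 0.5566119  -0.21853079  0.19292413]
13742 y0,slope,z0,slope [-0.0003  0.0003  0.0446  0.0003] x ends [-0.1247 -0.1244 -0.1233  0.053   0.0551  0.0561]
638 y0,slope,z0,slope [-0.      0.0006  0.0451 -0.0009] x ends [-0.1245 -0.1242 -0.1234  0.0543  0.0548  0.0549]
```

View pics/s7.png

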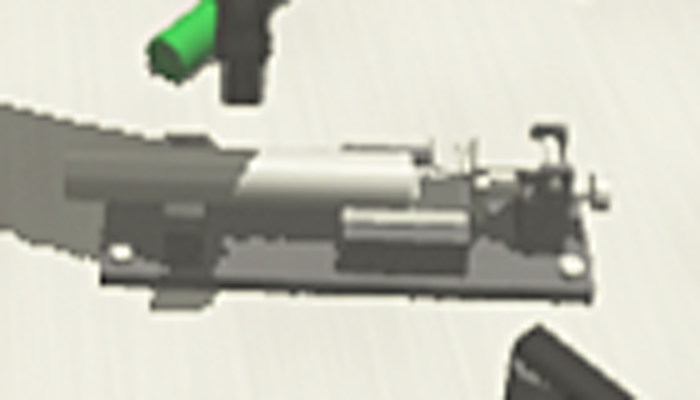

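View pics/w7.png

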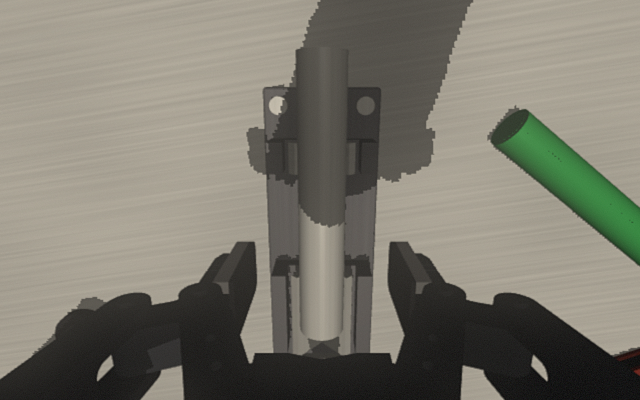

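```bash
python3 - <<'E'
from tube import *
from rig import ctrl
s=ctrl.sense();need([*(o-.152*f),.110],Rdown(80.9),s)
E
```

```text
shift(cm, present tool axes) [  0.012 -11.817   8.104] rot [-0.0006 -0.0003  0.0025] shift after rot [ -0.016 -11.821   8.097]
```

Request:
{"method": "jog_arm", "body": {
  "plan": [
    [[0,-1,0],[0,0,0.0025],1],
    [[0,-2,0],[0,0,0],1],
    [[0,-3,0],[0,0,0],1],
    [[0,-3,0],[0,0,0],1],
    [[0,-2,0],[0,0,0],1],
    [[0,-0.8,0],[0,0,0],1],
    [[0,0,0],[0,0,0],1],
    [[0,0,2],[0,0,0],1],
    [[0,0,2],[0,0,0],1],
    [[0,0,2],[0,0,0],1],
    [[0,0,2],[0,0,0],1],
    [[0,0,0],[0,0,0],1],
    [[0,0,0],[0,0,0],1],
    [[0,0,0],[0,0,0],1]
  ]
}}

```text
clock: 13.68
eef_pos: [0.4405, -0.2, 0.112]
eef_rot: [[0.158, 0.987, 0.001], [0.987, -0.158, -0.001], [-0.001, 0.001, -1.0]]
force: [0.1, -0.9, -0.5]
opening: -0.001
```

```bash
python3 - <<'E'
from tube import *
from rig import ctrl
s=ctrl.sense();need([*(o-.152*f),.110],Rdown(80.9),s);print(s["force"],s["force"][:2]@f, "fx",(s["eef_pos"][:2]-o)@f,(s["eef_pos"][:2]-o)@l)
p,d=ctrl.camera("side")
cv2.imwrite("pics/s8.png",cv2.resize(p[170:300,270:430],None,fx=4,fy=4,interpolation=cv2.INTER_CUBIC))
p,d=ctrl.camera("wrist");cv2.imwrite("pics/w8.png",p)
E
```

```text
shift(cm, present tool axes) [ 0.025 -0.15   0.201] rot [ 0.0006  0.0005 -0.    ] shift after rot [ 0.024 -0.149  0.201]
[ 0.13842271 -0.87260723 -0.5321965 ] 0.27469037060707985 fx -0.1505060346742982 -0.0002446822392324865
```

View pics/s8.png

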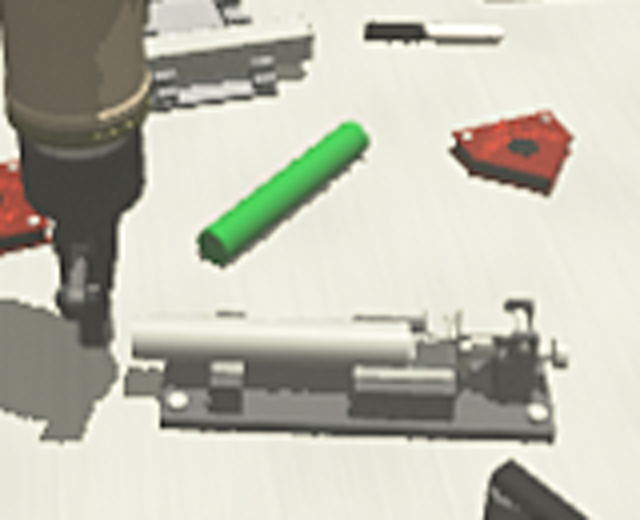

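View pics/w8.png

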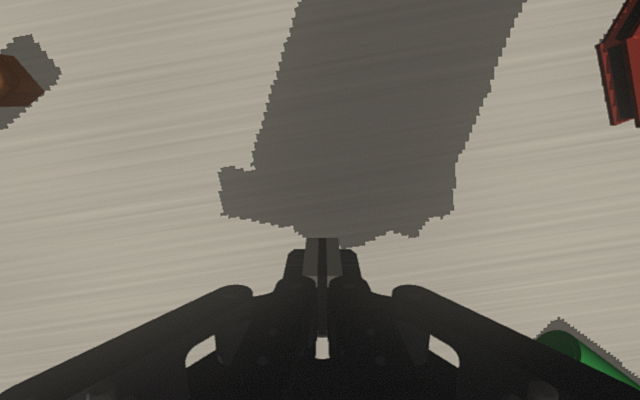

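Request:
{"method": "jog_arm", "body": {
  "plan": [
    [[0.02,0,0.6],[0,0,0],1],
    [[0,0,0.6],[0,0,0],1],
    [[0,0,0],[0,0,0],1],
    [[0,0.4,0],[0,0,0],1],
    [[0,0.4,0],[0,0,0],1],
    [[0,0.3,0],[0,0,0],1],
    [[0,0.1,0],[0,0,0],1],
    [[0,0,0],[0,0,0],1],
    [[0,0,0],[0,0,0],1]
  ]
}}

```text
clock: 14.53
eef_pos: [0.4514, -0.2014, 0.0993]
eef_rot: [[0.158, 0.987, -0.0], [0.987, -0.158, 0.0], [0.0, -0.0, -1.0]]
force: [-0.5, 0.7, -0.2]
opening: 0.002
```

```bash
cat > st.py <<'E'
from tube import *
from rig import ctrl
s=ctrl.sense();e=(s["eef_pos"][:2]-o)
print(round(s["clock"],2),"fx",round(e@f*1e3,2),"fy",round(e@l*1e3,2),"z",s["eef_pos"][2].round(4),"F along/lat/z",(s["force"][:2]@f).round(2),(s["force"][:2]@l).round(2),s["force"][2].round(2))
E
python3 st.py
```

```text
14.53 fx -139.48 fy 0.09 z 0.0993 F along/lat/z -0.57 0.61 -0.19
```

Request:
{"method": "jog_arm", "body": {
  "plan": [
    [[0,0.1,0],[0,0,0],1],
    [[0,0.1,0],[0,0,0],1],
    [[0,0.1,0],[0,0,0],1],
    [[0,0.1,0],[0,0,0],1],
    [[0,0.1,0],[0,0,0],1],
    [[0,0.1,0],[0,0,0],1],
    [[0,0.1,0],[0,0,0],1],
    [[0,0.1,0],[0,0,0],1],
    [[0,0.1,0],[0,0,0],1],
    [[0,0.1,0],[0,0,0],1],
    [[0,0.1,0],[0,0,0],1],
    [[0,0.1,0],[0,0,0],1],
    [[0,0,0],[0,0,0],1],
    [[0,0,0],[0,0,0],1]
  ]
}}

```text
clock: 15.7
eef_pos: [0.4636, -0.2033, 0.0994]
eef_rot: [[0.158, 0.987, 0.001], [0.987, -0.158, -0.0], [-0.0, 0.001, -1.0]]
force: [-0.8, 0.1, -0.1]
opening: 0.0
```

```bash
python3 st.py
```

```text
15.7 fx -127.21 fy 0.18 z 0.0994 F along/lat/z -0.79 -0.01 -0.07
```

```bash
python3 - <<'E'
from tube import *
from rig import ctrl
c=ctrl.get_calibration("side");p,d=ctrl.camera("side");tube(cloud(d,c["K"],c["world_from_camera"]))
cv2.imwrite("pics/s9.png",cv2.resize(p[170:300,270:430],None,fx=4,fy=4,interpolation=cv2.INTER_CUBIC))
E
```

```text
664 y0,slope,z0,slope [ 0.0001 -0.002   0.0452  0.0025] x ends [-0.1375 -0.1365 -0.1312  0.0593  0.0596  0.0598]
```

View pics/s9.png

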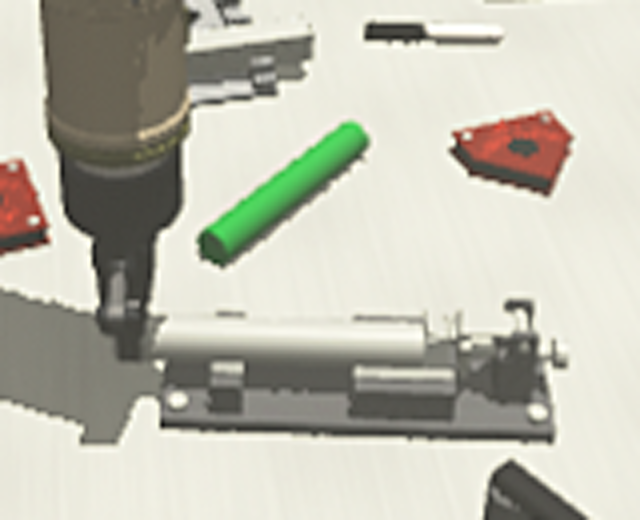

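Request:
{"method": "jog_arm", "body": {
  "plan": [
    [[0,0.1,0],[0,0,0],1],
    [[0,0.1,0],[0,0,0],1],
    [[0,0.1,0],[0,0,0],1],
    [[0,0.1,0],[0,0,0],1],
    [[0,0.1,0],[0,0,0],1],
    [[0,0.1,0],[0,0,0],1],
    [[0,0.1,0],[0,0,0],1],
    [[0,0.1,0],[0,0,0],1],
    [[0,0.1,0],[0,0,0],1],
    [[0,0.1,0],[0,0,0],1],
    [[0,0,0],[0,0,0],1],
    [[0,0,0],[0,0,0],1]
  ]
}}

```text
clock: 16.75
eef_pos: [0.4734, -0.2049, 0.0993]
eef_rot: [[0.158, 0.987, 0.001], [0.987, -0.158, -0.0], [-0.0, 0.001, -1.0]]
force: [-0.5, 0.5, -0.2]
opening: -0.0
```

```bash
python3 st.py
```

```text
16.75 fx -117.24 fy 0.19 z 0.0993 F along/lat/z -0.62 0.42 -0.17
```

Request:
{"method": "jog_arm", "body": {
  "plan": [
    [[0,0.05,0],[0,0,0],1],
    [[0,0.05,0],[0,0,0],1],
    [[0,0.05,0],[0,0,0],1],
    [[0,0.05,0],[0,0,0],1],
    [[0,0,0],[0,0,0],1]
  ]
}}

```text
clock: 17.17
eef_pos: [0.4752, -0.2052, 0.0993]
eef_rot: [[0.158, 0.987, 0.0], [0.987, -0.158, 0.0], [0.0, 0.0, -1.0]]
force: [-0.5, -0.0, 0.2]
opening: -0.0
```

```bash
python3 st.py
```

```text
17.17 fx -115.41 fy 0.17 z 0.0993 F along/lat/z -0.49 -0.09 0.17
```

Request:
{"method": "jog_arm", "body": {
  "plan": [
    [[0,0.05,0],[0,0,0],1],
    [[0,0.05,0],[0,0,0],1],
    [[0,0.05,0],[0,0,0],1],
    [[0,0.05,0],[0,0,0],1],
    [[0,0,0],[0,0,0],1]
  ]
}}

```text
clock: 17.58
eef_pos: [0.4766, -0.2054, 0.0991]
eef_rot: [[0.158, 0.987, -0.001], [0.987, -0.158, 0.001], [0.0, -0.001, -1.0]]
force: [-5.9, 0.4, 4.2]
opening: 0.003
```

```bash
python3 st.py
```

```text
17.58 fx -113.97 fy 0.14 z 0.0991 F along/lat/z -5.9 -0.51 4.23
```

Request:
{"method": "jog_arm", "body": {
  "plan": [
    [[0,0.05,0],[0,0,0],1],
    [[0,0.05,0],[0,0,0],1],
    [[0,0.05,0],[0,0,0],1],
    [[0,0.05,0],[0,0,0],1],
    [[0,0,0],[0,0,0],1]
  ]
}}

```text
clock: 18.0
eef_pos: [0.4778, -0.2056, 0.0989]
eef_rot: [[0.159, 0.987, -0.003], [0.987, -0.159, 0.001], [0.001, -0.003, -1.0]]
force: [-8.5, 2.5, 5.7]
opening: -0.004
```

```bash
python3 st.py
```

```text
18.0 fx -112.76 fy 0.12 z 0.0989 F along/lat/z -8.8 1.08 5.7
```

Request:
{"method": "jog_arm", "body": {
  "plan": [
    [[0,0.05,0],[0,0,0],1],
    [[0,0.05,0],[0,0,0],1],
    [[0,0.05,0],[0,0,0],1],
    [[0,0,0],[0,0,0],1]
  ]
}}

```text
clock: 18.33
eef_pos: [0.479, -0.2059, 0.0988]
eef_rot: [[0.159, 0.987, -0.004], [0.987, -0.159, 0.001], [0.001, -0.004, -1.0]]
force: [-9.0, 2.3, 6.7]
opening: 0.004
```

```bash
python3 st.py
```

```text
18.33 fx -111.52 fy 0.09 z 0.0988 F along/lat/z -9.26 0.84 6.75
```

Request:
{"method": "jog_arm", "body": {
  "plan": [
    [[0,0.05,0],[0,0,0],1],
    [[0,0.05,0],[0,0,0],1],
    [[0,0.05,0],[0,0,0],1],
    [[0,0,0],[0,0,0],1]
  ]
}}

```text
clock: 18.67
eef_pos: [0.4804, -0.2061, 0.0987]
eef_rot: [[0.159, 0.987, -0.004], [0.987, -0.159, 0.001], [0.001, -0.004, -1.0]]
force: [-9.3, 1.3, 3.5]
opening: -0.001
```

```bash
python3 st.py
```

```text
18.67 fx -110.18 fy 0.07 z 0.0987 F along/lat/z -9.34 -0.21 3.47
```

Request:
{"method": "jog_arm", "body": {
  "plan": [
    [[0,0.05,0],[0,0,0],1],
    [[0,0.05,0],[0,0,0],1],
    [[0,0,0],[0,0,0],1]
  ]
}}

```text
clock: 18.92
eef_pos: [0.4823, -0.2063, 0.0988]
eef_rot: [[0.158, 0.987, -0.002], [0.987, -0.158, 0.001], [0.0, -0.002, -1.0]]
force: [-5.5, 0.0, -0.7]
opening: -0.001
```

```bash
python3 st.py
```

```text
18.92 fx -108.24 fy 0.14 z 0.0988 F along/lat/z -5.42 -0.84 -0.73
```

Request:
{"method": "jog_arm", "body": {
  "plan": [
    [[0,0.05,0],[0,0,0],1],
    [[0,0.05,0],[0,0,0],1],
    [[0,0,0],[0,0,0],1]
  ]
}}

```text
clock: 19.17
eef_pos: [0.4834, -0.2065, 0.0989]
eef_rot: [[0.158, 0.987, -0.001], [0.987, -0.158, 0.0], [0.0, -0.001, -1.0]]
force: [-4.4, -0.3, 0.5]
opening: -0.002
```

```bash
python3 st.py
```

```text
19.17 fx -107.07 fy 0.15 z 0.0989 F along/lat/z -4.33 -0.95 0.52
```

Request:
{"method": "jog_arm", "body": {
  "plan": [
    [[0,0.05,0],[0,0,0],1],
    [[0,0.05,0],[0,0,0],1],
    [[0,0,0],[0,0,0],1]
  ]
}}

```text
clock: 19.42
eef_pos: [0.4847, -0.2067, 0.099]
eef_rot: [[0.158, 0.987, -0.001], [0.987, -0.158, 0.0], [0.0, -0.001, -1.0]]
force: [-4.5, 0.8, -1.3]
opening: 0.001
```

```bash
python3 st.py
```

```text
19.42 fx -105.82 fy 0.17 z 0.099 F along/lat/z -4.55 0.06 -1.34
```

Request:
{"method": "jog_arm", "body": {
  "plan": [
    [[0,0.05,0],[0,0,0],1],
    [[0,0.05,0],[0,0,0],1],
    [[0,0,0],[0,0,0],1]
  ]
}}

```text
clock: 19.67
eef_pos: [0.4861, -0.2068, 0.0992]
eef_rot: [[0.158, 0.987, 0.0], [0.987, -0.158, 0.0], [0.0, -0.0, -1.0]]
force: [-4.1, 0.6, -0.3]
opening: 0.0
```

```bash
python3 st.py; python3 - <<'E'
from tube import *
for n in ("side0","scene0"):
    p,d,K,T=load(n);P=cloud(d,K,T).reshape(-1,3);X=(P[:,:2]-o)@f*1e3;Y=(P[:,:2]-o)@l*1e3;Z=P[:,2]*1e3
    m=(X>80)&(X<125)&(abs(Y)<16)&(Z>28)&(Z<62)
    for x,y,z in sorted(zip(X[m].round(),Y[m].round(),Z[m].round())): print((int(x),int(y),int(z)),end=" ")
    print()
E
```

```text
19.67 fx -104.41 fy 0.24 z 0.0992 F along/lat/z -4.1 -0.06 -0.25
(80, 2, 28) (80, 9, 33) (80, 13, 36) (81, 8, 30) (81, 8, 62) (81, 12, 33) (82, -12, 60) (82, -10, 62) (83, 3, 31) (83, 8, 30) (83, 11, 38) (83, 13, 32) (84, 13, 29) (87, -16, 53) (87, -13, 58) (87, -12, 53) (87, -9, 57) (87, -8, 60) (87, -2, 33) (87, -1, 35) (87, -1, 39) (87, 2, 40) (87, 3, 43) (87, 6, 43) (88, -15, 42) (88, -15, 49) (88, -14, 45) (89, -14, 34) (89, -14, 59) (90, -16, 53) (90, -15, 46) (90, -15, 49) (90, -14, 55) (90, -9, 58) (90, -5, 57) (91, -15, 39) (91, -15, 42) (92, -15, 57) (92, -12, 57) (92, -9, 58) (93, -15, 45) (93, -13, 51) (93, -12, 47) (93, -5, 58) (96, -2, 47) (97, -5, 44) (97, -3, 44) (97, 3, 46) (99, -6, 44) (99, -1, 47) (100, -1, 43) (100, 4, 45) (101, -7, 45) (102, -1, 43) (102, -1, 47) (102, 0, 49) (104, -5, 44) (104, -2, 45) (105, 0, 46) (105, 2, 47) (107, -2, 41) (107, -2, 44) (107, 0, 46) (107, 1, 49) (109, -3, 45) (110, -4, 43) (110, 0, 46) (111, -13, 41) (112, -14, 31) (112, -14, 35) (112, -12, 37) (112, -8, 40) (112, -5, 40) (112, -5, 44) (112, -1, 47) (112, 1, 49) (112, 2, 52) (
[... 206 characters left out ...]
 62) (117, -2, 52) (118, -16, 48) (119, -16, 37) (119, 0, 54) (121, -16, 41) 
(81, 15, 39) (82, 15, 35) (83, 8, 60) (83, 12, 62) (85, 14, 37) (87, 7, 58) (87, 15, 54) (88, 15, 51) (89, 13, 55) (90, 0, 49) (90, 6, 32) (90, 11, 38) (90, 12, 43) (90, 13, 52) (90, 14, 60) (90, 15, 40) (90, 16, 45) (91, -2, 49) (91, 3, 35) (91, 4, 40) (91, 5, 44) (91, 6, 49) (91, 8, 38) (91, 10, 51) (91, 10, 55) (91, 11, 59) (91, 15, 33) (92, 3, 56) (92, 10, 44) (92, 10, 48) (92, 13, 37) (93, -6, 45) (93, 1, 36) (93, 8, 56) (93, 16, 51) (94, 4, 50) (94, 10, 61) (95, 1, 45) (95, 1, 49) (96, 5, 44) (96, 5, 48) (97, 2, 44) (99, 0, 48) (101, 2, 47) (101, 6, 44) (121, -11, 50) (123, 0, 53) (124, -15, 54) (124, 16, 50)
```

Request:
{"method": "jog_arm", "body": {
  "plan": [
    [[0,0.05,0],[0,0,0],1],
    [[0,0,0],[0,0,0],1]
  ]
}}

```text
clock: 19.83
eef_pos: [0.4864, -0.2069, 0.0992]
eef_rot: [[0.158, 0.987, -0.0], [0.987, -0.158, 0.0], [0.0, -0.0, -1.0]]
force: [-4.7, 1.2, -0.9]
opening: 0.003
```

Request:
{"method": "jog_arm", "body": {
  "plan": [
    [[0,0.05,0],[0,0,0],1],
    [[0,0,0],[0,0,0],1]
  ]
}}

```text
clock: 20.0
eef_pos: [0.4865, -0.207, 0.099]
eef_rot: [[0.158, 0.987, -0.001], [0.987, -0.158, 0.0], [0.0, -0.001, -1.0]]
force: [-6.5, 1.6, -0.6]
opening: -0.002
```

```bash
python3 st.py
```

```text
20.0 fx -104.01 fy 0.14 z 0.099 F along/lat/z -6.71 0.5 -0.63
```

Request:
{"method": "jog_arm", "body": {
  "plan": [
    [[0,0.03,0],[0,0,0],1],
    [[0,0,0],[0,0,0],1],
    [[0,0,0],[0,0,0],1]
  ]
}}

```text
clock: 20.25
eef_pos: [0.4865, -0.207, 0.099]
eef_rot: [[0.159, 0.987, -0.002], [0.987, -0.159, 0.001], [0.0, -0.002, -1.0]]
force: [-7.4, 1.3, -0.5]
opening: -0.003
```

Request:
{"method": "jog_arm", "body": {
  "plan": [
    [[0,0.03,0],[0,0,0],1],
    [[0,0,0],[0,0,0],1],
    [[0,0,0],[0,0,0],1]
  ]
}}

```text
clock: 20.5
eef_pos: [0.4865, -0.207, 0.0989]
eef_rot: [[0.159, 0.987, -0.002], [0.987, -0.159, 0.001], [0.0, -0.002, -1.0]]
force: [-9.7, 0.3, 0.8]
opening: 0.003
```

```bash
python3 st.py
```

```text
20.5 fx -103.97 fy 0.1 z 0.0989 F along/lat/z -9.67 -1.22 0.77
```

Request:
{"method": "jog_arm", "body": {
  "plan": [
    [[0,0.04,0],[0,0,0],1],
    [[0,0.04,0],[0,0,0],1],
    [[0,0,0],[0,0,0],1],
    [[0,0,0],[0,0,0],1],
    [[0,0,0],[0,0,0],1],
    [[0,0,0],[0,0,0],1]
  ]
}}

```text
clock: 21.0
eef_pos: [0.4866, -0.2071, 0.0988]
eef_rot: [[0.159, 0.987, -0.004], [0.987, -0.159, 0.002], [0.001, -0.004, -1.0]]
force: [-13.6, 3.4, 3.2]
opening: 0.004
```

```bash
python3 st.py
```

```text
21.0 fx -103.85 fy 0.1 z 0.0988 F along/lat/z -14.0 1.18 3.21
```

Request:
{"method": "jog_arm", "body": {
  "plan": [
    [[0,0,0],[0,0,0],1],
    [[0,0,0],[0,0,0],1],
    [[0,0,0],[0,0,0],1],
    [[0,0,0],[0,0,0],1]
  ]
}}

```text
clock: 21.33
eef_pos: [0.4866, -0.207, 0.0988]
eef_rot: [[0.159, 0.987, -0.004], [0.987, -0.159, 0.002], [0.001, -0.004, -1.0]]
force: [-13.6, 1.8, 4.8]
opening: 0.001
```

```bash
python3 st.py;  python3 - <<'E'
from tube import *
from rig import ctrl
for n in ("side","scene"):
    c=ctrl.get_calibration(n);p,d=ctrl.camera(n);tube(cloud(d,c["K"],c["world_from_camera"]),xr=(-.088,.064))
    a=p[200:300,290:440] if n=="side" else p[150:250,190:340]
    cv2.imwrite(f"pics/{n}10.png",cv2.resize(a,None,fx=5,fy=5,interpolation=cv2.INTER_CUBIC))
E
```

```text
21.33 fx -103.88 fy 0.12 z 0.0988 F along/lat/z -13.7 -0.38 4.78
537 y0,slope,z0,slope [0.0002 0.0034 0.0452 0.0015] x ends [-0.0879 -0.0876 -0.0871  0.062   0.0623  0.0626]
303 y0,slope,z0,slope [ 0.0006 -0.0002  0.046   0.0009] x ends [-0.0877 -0.0873 -0.0863  0.0603  0.0629  0.0632]
```

View pics/side10.png

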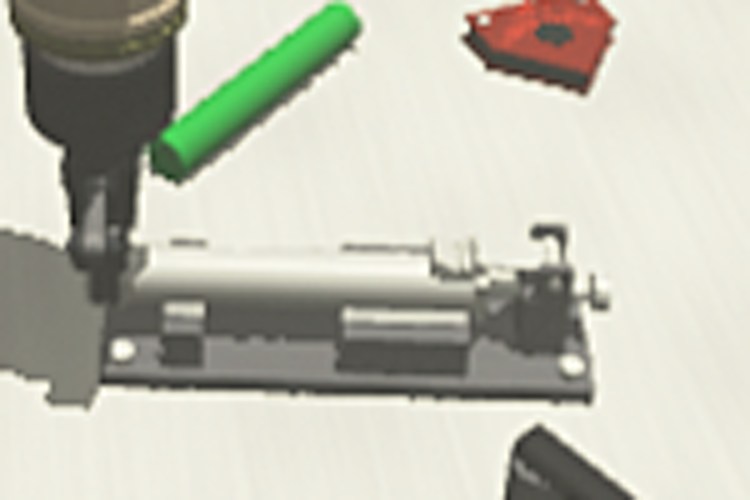

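View pics/scene10.png

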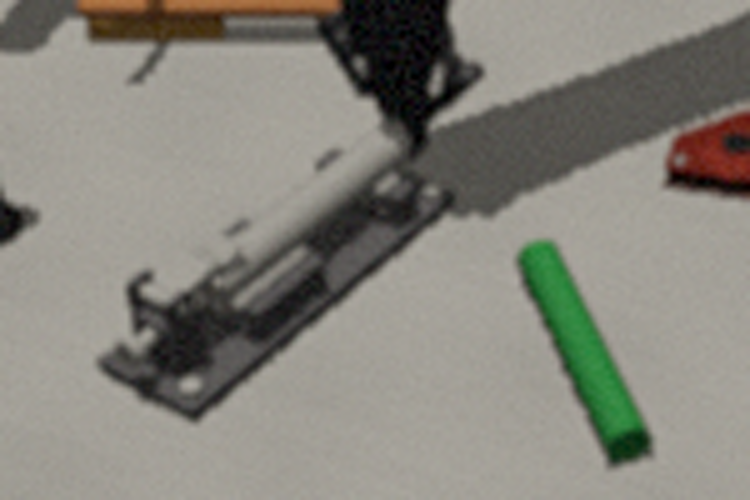

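Request:
{"method": "jog_arm", "body": {
  "plan": [
    [[0,-0.1,0],[0,0,0],1],
    [[0,-0.1,0],[0,0,0],1],
    [[0,-0.2,0],[0,0,0],1],
    [[0,-0.5,0],[0,0,0],1],
    [[0,-1,0],[0,0,0],1],
    [[0,-1.5,0],[0,0,0],1],
    [[0,0,0],[0,0,0],1],
    [[0,0,-2],[0,0,0],1],
    [[0,0,-3],[0,0,0],1],
    [[0,0,-3],[0,0,0],1],
    [[0,0,-3],[0,0,0],1],
    [[0,0,0],[0,0,0],1],
    [[0,0,0],[0,0,0],1],
    [[0,0,0],[0,0,0],1]
  ]
}}

```text
clock: 22.6
eef_pos: [0.4547, -0.2017, 0.209]
eef_rot: [[0.158, 0.987, 0.001], [0.987, -0.158, 0.0], [0.001, 0.0, -1.0]]
force: [-0.8, -0.1, -0.9]
opening: -0.001
```

```bash
python3 st.py;  python3 - <<'E'
from tube import *
from rig import ctrl
for n in ("side","scene","wrist"):
    c=ctrl.get_calibration(n);p,d=ctrl.camera(n);C=cloud(d,c["K"],c["world_from_camera"]);tube(C,xr=(-.105,.064))
    if n=="side":cv2.imwrite(f"pics/{n}11.png",cv2.resize(p[200:300,290:440],None,fx=5,fy=5,interpolation=cv2.INTER_CUBIC))
    if n=="wrist":cv2.imwrite(f"pics/{n}11.png",p)
E
```

```text
22.6 fx -136.22 fy 0.37 z 0.209 F along/lat/z -0.81 -0.24 -0.92
558 y0,slope,z0,slope [0.     0.0024 0.0453 0.005 ] x ends [-0.0931 -0.0927 -0.0922  0.062   0.0624  0.0627]
323 y0,slope,z0,slope [ 0.0007 -0.0022  0.0457 -0.0022] x ends [-0.0963 -0.0959 -0.0903  0.0606  0.0622  0.0629]
280 y0,slope,z0,slope [-0.0004  0.0116  0.0444 -0.0068] x ends [-0.0427 -0.0425 -0.0422 -0.0225 -0.022  -0.0219]
```

View pics/side11.png

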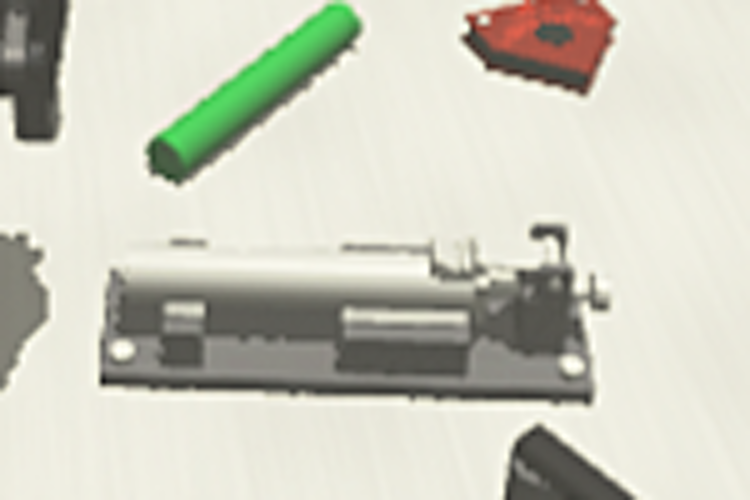

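```bash
python3 -c "
from rig import ctrl
print(ctrl.close_job());print(ctrl.sense()['clock'])"
```

```text
the job is handed in; nothing more can be done
None
the job is handed in; nothing more can be done
```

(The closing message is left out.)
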